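# Tighten the guarded clamp knob of a sole press

### The arm

A 7-joint arm with a two-finger parallel gripper is mounted at the origin on the work surface. World frame = base frame: x ahead of the robot, y to its left, z up, the work surface at z = 0. Lengths are in m, angles in rad, forces in N, time in s.
With the tool pointing down it reaches from about 0.4 to 0.9 m from the base axis. Payload 5.6 kg.
Tool frame: the origin (TCP) lies between the finger pads; the fingertips stand 19 mm ahead of it and the grasp point (between the pads) is the TCP; y points along the fingers, x is the direction in which the jaws open and shut, and the axes are right-handed (so a half turn about y gives the same grasp; the last joint's range is limited). The gripper opens to 92 mm and grips with 3 to 60 N. Pads are 20 mm wide; open, the fingers measure 128 mm over their backs; the gripper's body (75 mm by 189 mm) begins 69 mm behind the grasp point.
Start: joints at [1.293, 0.468, -0.012, 1.603, 0.006, 1.071, -0.056], TCP at [0.151, -0.632, 0.234] pointing down, gripper open.
Joint ranges: [-2.53, 2.53], [-0.31, 2.02], [-1.57, 1.55], [0.28, 2.44], [-1.29, 4.43], [0.15, 1.84], [-2.92, 2.92]. Speed limits (rad/s): [2.57, 2.57, 3.14, 3.14, 3.14, 3.14, 3.14].

### API

Orientations are given as a rotation vector (axis times angle).
In Python, from rig import arm gives the robot as it stands. The module is installed in compiled form; this text tells all that it offers.
- The arm moves only by the shell command python3 -m pendant 'ROWS' [OPENING]. ROWS is a JSON object of lists of equal length, an entry for each row: "offset": the shift along the world's x, y, z in units of 40 mm (1.0 is 40 mm), a list of three; "twist": the turn about the world's z in units of 6 degrees (1.0 is 6 degrees). In form: {"offset": [[dx, dy, dz], ...], "twist": [twist, ...]}. A call has 1 to 10 rows; each row is the pose to reach, as a shift and turn from the pose measured when the call began; what a row does not reach only later rows make up. A row lasts 1/12 s, in which the tool goes at most 41.7 mm and 7.16 degrees, less where a joint would pass 70% of its speed; a pose out of reach is approached as far as the arm can. A call with a gripper value outside its range is refused whole. OPENING is the closure, from -1 (fully open) to 1 (shut), so that 0 is half open, set as the call begins (- or left out, the last holds). The fingers move at their own pace and stop on an object; the grip force is fixed at half the most. Time passes only in rows, so rows that repeat a pose let the fingers close. It gives the time, the measured TCP pose, the force and the opening at its end, in the units of the state.
- arm.sense(): the state, without advancing time (a new reading comes with each control period).
- arm.read_camera(name): name is "scene" or "top" or "wrist"; returns a dict with "frame" (480x640x3 uint8, red, green, blue), "range_z" (480x640 float32, m along the optical axis (not along the pixel's ray), 0 where there is no reading), "vertical_fov" (degrees; the focal length in pixels is half the picture's height over the tangent of half this angle, whatever the lens; pixels are square), "cx", "cy" (the principal point, pixels), "origin" and "orientation" of the camera in the world. Camera axes: x right, y down, z forward; pixel columns grow to the right and rows downward; lengths in m; the calibration is good to about 2 mm. The wrist camera is an equidistant fisheye: a pixel r from the principal point sees the ray r / f radians off the axis. A picture is of the moment at which its call begins.
- arm.job_done(): hands the job in, once; it reports no verdict.
Trained networks look in a picture, given as the dict that the camera call returned (one of the last four; its "shot" number tells which), for a name from the list of things; names that differ only in an ending like _2 or _b are one class to them, and where a whole thing is asked for, a point or a joint stands for the part that bears it (a point fixed in the world has none). Each returns a list of dicts, best first, with "p" (0 to 1); they miss things now and then, are a little off and sometimes report something else, mostly with a low value. They report only what shows in the picture. A call takes as long as a camera call.
- arm.trace(label, picture): "pixels" (480x640 bool, what is visible of it).
- arm.tip_of(label, picture): "at" ([x, y, z] in m, in world coordinates, good to about 4 mm: a listed point, or the origin of a listed thing).
The state is a dict: "t": time; "q": joint angles; "qvel": joint speeds; "joint_efforts": joint torques, N m; "tool_pos": TCP position; "tcp_rot": TCP orientation; "ft_force": force on the tool from outside, world axes, zero at the start; "torque": the same for the moment, N m; "width": finger opening in m.
Only numpy, scipy, OpenCV 4.12 (cv2) and the standard library are available. Lean on these libraries where they do the work, as an engineer would, in place of code of your own. Each camera call takes 0.05 s, during which the arm holds its last target.

### The job

A shoe sole lies under the pad of the bench press. Slide the guard's clear shutter fully open, reach down through the round opening and turn the recessed knob clockwise, feeling for the pad to meet the sole, until the pad holds it snugly with about 20 N and without crushing it; then let go, come out and slide the shutter fully shut again. Do not lean on the guard or the ram and leave the last, the tin and the hammer where they are.

Things in the scene. Friction and masses are not known exactly. Their poses are not given: they have to be found in the camera images.
- press: Green fixed bench press on a base plate 200 x 365 x 20 mm. Origin on the table straight below the knob's axis; x points away from the robot at yaw 0, y left, z up. Housing 130 mm deep in x, from y = -170 to +65 mm, top 110 mm above the table. A crossarm 70 mm wide, same top, runs on to y = +185 mm; ram and pad hang from it over the sole at x = 0, y = +140 mm.
- guard: Steel guard plate over the knob's well, 6 mm thick, top 110 mm above the table, with a round opening 89 mm across centred on the knob's axis. The well below is 110 x 110 mm, floor 45 mm above the table. Origin as the press's. It may not be leant on (20 N at most).
- knob_grip (a point): Point on the recessed knob's axis at the height to grip, 80 mm above the table. The knob is a black upright bar 44 mm long, 14 mm thick, from 53 to 93 mm above the table, on a round foot 40 mm across. The point turns with the knob: x along the bar, y across the 14 mm (the line to grip along), z up. About 37 mm free to the opening's rim on either side of the bar.
- knob (a joint): Knob angle, rad, 0 to 1.9, clockwise from above; starts at 0 to 0.25. Rubs with 0.2 N m (may be part unloaded at a pause), so it stays put when let go with up to 25 N on the pad; tighter, it eases back to that. Each rad lowers the ram 8 mm. Pad meets the sole at an unknown 0.35 to 1.2 rad; then torque rises 0.008 N m per N: 20 N is 0.16 N m more than free, some 0.13 rad past contact. 40 N crushes.
- ram: Steel ram, upright rod 18 mm thick with a rubber pad 56 x 50 x 10 mm under it on a stiff spring (20 N per mm). Origin on the rod's axis at the pad's top face. Its height follows the knob only and does not show the pad's force. The sole below (18 mm thick) lies on a bed whose height differs by up to 6 mm from run to run. The robot may not push the ram.
- shutter_tab (a point): Centre of the upright steel tab of the clear shutter: 50 mm along the press's x, 12 mm thick along its y, from 114 to 144 mm above the table (point at 129 mm). Axes as the press's. The shutter's plate, 110 x 98 x 4 mm, lies on the guard, 110 to 114 mm above the table; the tab stands 36 mm to the press's -y of its middle.
- shutter (a joint): Shutter slide in m: 0 fully shut (over the opening), 0.1 fully open; it slides towards the press's -y, rubs with about 2 N and stays where it is left. Starts between 0 and 0.015.
- last_mid (a point): Bystander: wooden shoe last, about 250 x 85 x 120 mm; point 30 mm up its middle.
- tin_mid (a point): Bystander: closed steel tin, 70 mm across, 75 mm high; its centre.
- hammer_grip (a point): Bystander: hammer lying on the table; middle of its handle.

How it is judged:
By the outcome, as a careful person would: the job done as asked, in the order asked, and still so for the second after the job is handed in, with the robot touching nothing.
It also fails if it takes over 72 s, if anything falls off the work surface, if the arm or the gripper's body presses on something with over 40 N, if the wrist force passes 120 N, or if a joint passes its speed limit or range.

## Working session

There is one attempt and no reset: what is moved stays moved. The work goes in short steps, Python scripts to look and compute and a shell command to move; the robot and the scene stay as the last step left them, time stands still between calls to the robot, and variables do not carry over. Pictures are saved under pics/ and viewed, and the job is handed in when it is done.

```bash
mkdir -p pics
cat > h.py <<'E'
import numpy as np,cv2
from rig import arm
from scipy.spatial.transform import Rotation as R
def save(p,n): cv2.imwrite('pics/'+n+'.png',p["frame"][:,:,::-1])
E
python3 - <<'E'
from h import *
s=arm.sense(); print({k:np.round(v,3) for k,v in s.items()})
for c in("scene","top"):
    p=arm.read_camera(c); save(p,c+'1')
    print(c,p["origin"],p["orientation"],p["vertical_fov"])
    for l in("press","guard","knob_grip","ram","shutter_tab","last_mid","tin_mid","hammer_grip"):
        print(l,[(np.round(d["at"],4),round(d["p"],2)) for d in arm.tip_of(l,p)[:2]])
E
```

```text
{'t': np.float64(0.0), 'q': array([ 1.293,  0.468, -0.012,  1.604,  0.006,  1.071, -0.056]), 'qvel': array([-0.001,  0.001, -0.001,  0.   , -0.   , -0.   , -0.001]), 'joint_efforts': array([ 1.0000e-03, -5.2058e+01, -1.2000e-02, -2.4375e+01, -5.7000e-02,
        1.7000e-02,  0.0000e+00]), 'tool_pos': array([ 0.151, -0.632,  0.233]), 'tcp_rot': array([-1.31 ,  1.036, -1.033]), 'ft_force': array([ 0.497, -0.179, -0.078]), 'torque': array([ 0.052, -0.01 ,  0.027]), 'width': np.float64(0.092)}
scene [1.15416948 0.33564264 1.20634538] [-1.30601888 -2.46399719  0.68786413] 54.37953854475847
press [(array([0.5245, 0.0389, 0.0017]), 0.96), (array([0.511 , 0.4574, 0.0301]), 0.72)]
guard [(array([ 0.5204,  0.0411, -0.004 ]), 0.78)]
knob_grip [(array([0.5249, 0.038 , 0.0026]), 0.68)]
ram [(array([0.5307, 0.1786, 0.0707]), 0.59)]
shutter_tab [(array([ 0.5175, -0.    ,  0.1257]), 0.77)]
last_mid [(array([0.5145, 0.4566, 0.0293]), 0.67)]
tin_mid [(array([ 0.7004, -0.3221,  0.0355]), 0.83)]
hammer_grip [(array([ 0.5246, -0.4595,  0.0096]), 0.61)]
top [3.53291792e-01 9.82344605e-04 1.55474179e+00] [-2.13645377  2.12652926 -0.17762083] 51.00912204340538
press [(array([ 5.209e-01,  4.460e-02, -2.000e-04]), 0.92)]
guard []
knob_grip []
ram [(array([0.5361, 0.1816, 0.0696]), 0.58)]
shutter_tab [(array([ 0.5187, -0.0023,  0.1277]), 0.89)]
last_mid [(array([0.5094, 0.4555, 0.0313]), 0.8)]
tin_mid [(array([ 0.7   , -0.3214,  0.0327]), 0.75)]
hammer_grip [(array([ 0.5225, -0.4588,  0.0162]), 0.7), (array([ 0.6996, -0.3238,  0.0337]), 0.15)]
```

View pics/scene1.png

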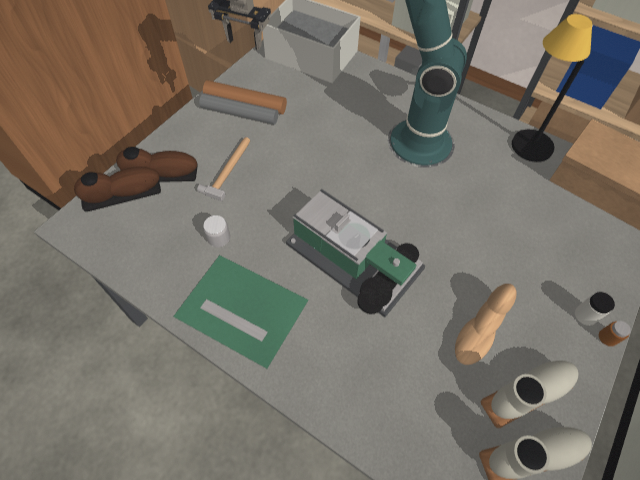

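View pics/top1.png

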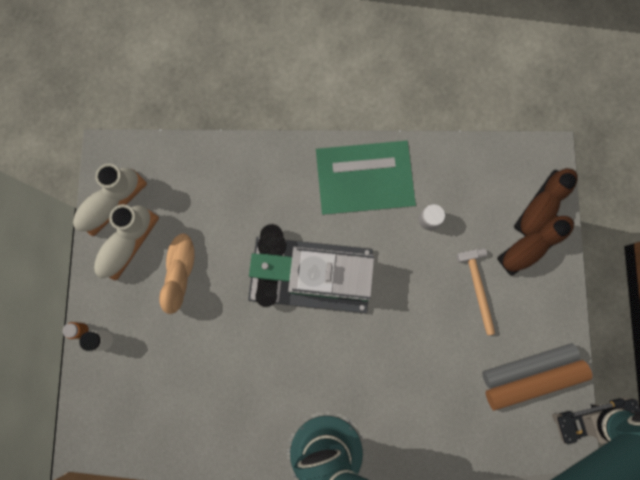

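The scene picture shows the press at about (345,245) px, with the shutter tab at (342,222) and the crossarm and sole at (390,265). The tin is at (215,230), the hammer at (225,170) and the last at (487,325). Top view agrees, with the press centred at (320,275). Next I fit the press pose to the point cloud.

```bash
cat >> h.py <<'E'
def cloud(p):
    f=240/np.tan(np.radians(p["vertical_fov"])/2)
    v,u=np.mgrid[:480,:640]; z=p["range_z"]
    P=np.stack([(u-p["cx"])/f*z,(v-p["cy"])/f*z,z],-1)
    return P@R.from_rotvec(p["orientation"]).as_matrix().T+p["origin"]
E
python3 - <<'E'
from h import *
for c in("scene","top"):
    p=arm.read_camera(c);W=cloud(p);ok=p["range_z"]>0
    near=ok&(abs(W[...,0]-.523)<.15)&(abs(W[...,1]-.02)<.25)
    m=near&(W[...,2]>.1)&(W[...,2]<.119)
    pts=W[m]; print(c,m.sum(),np.median(pts[:,2]))
    rc=cv2.minAreaRect(pts[:,:2].astype(np.float32)*1000);print('top',rc)
    h=pts[pts[:,1]<0.09]
    print('housing',cv2.minAreaRect(h[:,:2].astype(np.float32)*1000))
    m2=near&(W[...,2]>.122)&(W[...,2]<.16)
    q=W[m2]; print('tab',len(q),q.mean(0) if len(q) else 0,q.min(0),q.max(0))
    b=W[near&(W[...,2]>.012)&(W[...,2]<.027)]
    print('base',cv2.minAreaRect(b[:,:2].astype(np.float32)*1000))
    # crop views
    o=np.array([0.523,0.042])
    big=cv2.resize(p["frame"][190:330,230:440] if c=="top" else p["frame"][170:330,270:440],None,fx=3.5,fy=3.5,interpolation=cv2.INTER_CUBIC)
    cv2.imwrite(f'pics/{c}_crop.png',big[:,:,::-1])
E
```

```text
scene 4265 0.11048044071769159
top ((526.177734375, 49.6763916015625), (357.748779296875, 131.78887939453125), 85.12208557128906)
housing ((520.063720703125, -16.00536346435547), (224.991943359375, 131.0980224609375), 84.47581481933594)
tab 141 [0.52540198 0.03515929 0.13534349] [ 0.46851069 -0.01012609  0.12203497] [0.54680588 0.19073976 0.14706798]
base ((526.1380004882812, 52.699920654296875), (365.751953125, 202.67051696777344), 84.4076156616211)
top 4393 0.11101957499640003
top ((523.8346557617188, 46.120269775390625), (354.8179931640625, 130.85684204101562), 84.42255401611328)
housing ((517.6045532226562, -17.67768096923828), (226.61512756347656, 130.85684204101562), 84.42255401611328)
tab 114 [0.5203685  0.02616684 0.13734574] [ 0.44638983 -0.12220182  0.12204699] [0.58055075 0.18508518 0.15068826]
base ((542.6055297851562, 13.25555419921875), (432.80865478515625, 243.720947265625), 84.22476196289062)
```

View pics/scene_crop.png

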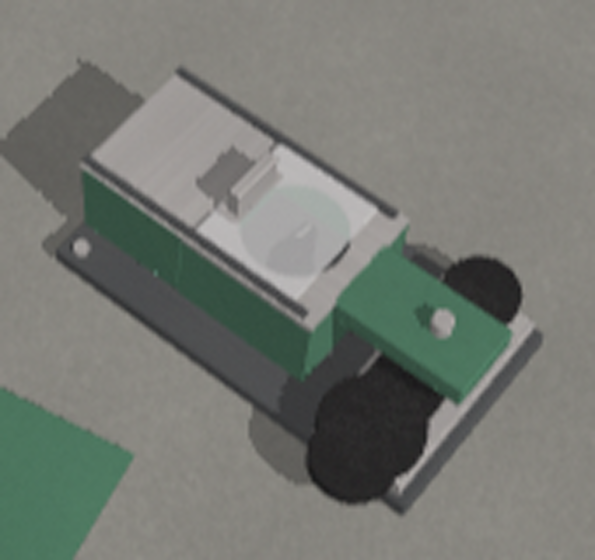

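View pics/top_crop.png

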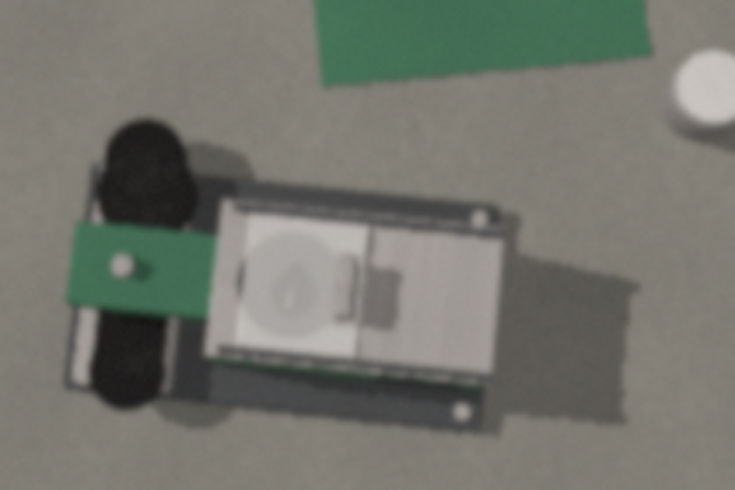

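```bash
cat >> h.py <<'E'
YAW=-0.098
def st(v=True):
    s=arm.sense(); M=R.from_rotvec(s["tcp_rot"]).as_matrix()
    jx=np.degrees(np.arctan2(M[1,0],M[0,0]))
    if v: print('t',round(float(s["t"]),2),'tcp',np.round(s["tool_pos"]*1000,1),'jaw-x deg',round(jx,2),'zax',np.round(M[:,2],3),'F',np.round(s["ft_force"],2),'T',np.round(s["torque"],3),'w',round(float(s["width"])*1000,1),'q7',np.round(s["q"],2))
    return s,jx
E
python3 - <<'E'
from h import *
s,jx=st(); print(R.from_rotvec(s["tcp_rot"]).as_matrix().round(3))
E
```

```text
t 1.0 tcp [ 151.2 -632.2  233.6] jaw-x deg -76.55 zax [ 0.973  0.233 -0.   ] F [ 0.6  -0.04 -0.26] T [ 0.007 -0.022 -0.104] w 92.1 q7 [ 1.29  0.47 -0.01  1.6   0.01  1.07 -0.06]
[[ 0.233 -0.     0.973]
 [-0.973 -0.     0.233]
 [ 0.    -1.    -0.   ]]
```

```bash
python3 -m pendant '{"offset":[[0.45,0.5,0.1],[0.9,1.0,0.2],[1.35,1.5,0.3],[1.8,2.0,0.4],[2.25,2.5,0.5],[2.7,3.0,0.6],[3.15,3.5,0.7],[3.6,4.0,0.8],[4.05,4.5,0.8],[4.5,5.0,0.8]],"twist":[1,2,3,4,5,6,7,8,9,10]}' -0.3
python3 -m pendant '{"offset":[[0.4,0.6,0],[0.8,1.2,0],[1.2,1.8,0],[1.6,2.4,0],[2.0,3.0,0],[2.4,3.6,0],[2.8,4.2,0],[3.2,4.8,0],[3.5,5.4,0],[3.5,6.0,0]],"twist":[1,2,3,4,5,6,7,8,9,10]}'
python3 -c "
from h import *
st()"
```

```text
t: 1.83
tool_pos: [0.332, -0.4313, 0.2662]
tcp_rot: [-1.56, 0.222, -0.223]
ft_force: [0.9, 0.0, 0.9]
width: 0.0595
t: 2.67
tool_pos: [0.474, -0.1896, 0.2664]
tcp_rot: [-1.486, -0.605, 0.599]
ft_force: [-0.1, -0.0, 0.7]
width: 0.0596
t 2.67 tcp [ 474.  -189.6  266.4] jaw-x deg 44.11 zax [-0.696  0.718 -0.002] F [-0.13 -0.    0.73] T [ 0.011 -0.112 -0.032] w 59.6 q7 [ 0.87  0.27 -0.64  1.87  0.18  1.06  0.92]
```

```bash
python3 -m pendant '{"offset":[[0.15,0.55,0],[0.3,1.1,0],[0.45,1.65,0],[0.6,2.2,0],[0.75,2.75,0],[0.9,3.3,0],[1.0,3.85,0],[1.12,4.4,0],[1.12,4.7,0],[1.12,4.7,0]],"twist":[0.75,1.5,2.25,3,3.75,4.5,5.25,6,6.7,6.7]}'
python3 - <<'E'
from h import *
st()
for c in ("wrist","scene"):
    p=arm.read_camera(c); save(p,c+'2'); print(c,p["origin"],p["orientation"],p["vertical_fov"])
    for l in("shutter_tab","guard","knob_grip","press"):
        print(l,[(np.round(d["at"],4),round(d["p"],2)) for d in arm.tip_of(l,p)[:2]])
st()
E
```

```text
t: 3.5
tool_pos: [0.5188, 0.0016, 0.2668]
tcp_rot: [-1.25, -1.144, 1.137]
ft_force: [-0.5, -0.3, -0.2]
width: 0.0596
t 3.5 tcp [518.8   1.6 266.8] jaw-x deg 84.69 zax [-0.996  0.093 -0.002] F [-0.54 -0.28 -0.17] T [ 0.02  -0.175  0.   ] w 59.6 q7 [ 0.64  0.33 -0.85  1.85  0.28  1.08  1.17]
wrist [0.45296303 0.00698173 0.41674342] [2.18463247 1.98932852 0.2478785 ] 65.70646984690485
shutter_tab [(array([ 0.5172, -0.0023,  0.1299]), 0.9)]
guard []
knob_grip []
press [(array([0.5228, 0.0365, 0.0013]), 0.69)]
scene [1.15416948 0.33564264 1.20634538] [-1.30601888 -2.46399719  0.68786413] 54.37953854475847
shutter_tab [(array([ 0.5169, -0.0018,  0.1276]), 0.6)]
guard [(array([ 0.5237,  0.0435, -0.0034]), 0.79)]
knob_grip []
press [(array([0.5228, 0.039 , 0.0039]), 0.96)]
t 4.0 tcp [518.8  -2.3 266.5] jaw-x deg 84.23 zax [-0.995  0.101 -0.002] F [-0.49  0.81 -0.03] T [ 0.08  -0.149 -0.044] w 59.8 q7 [ 0.64  0.33 -0.84  1.85  0.28  1.08  1.16]
```

View pics/wrist2.png

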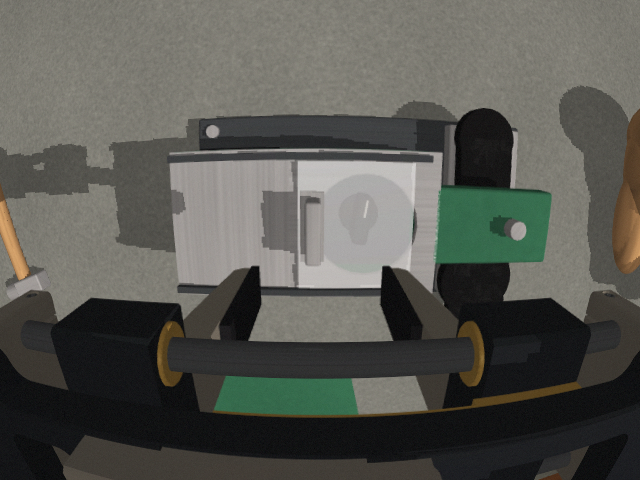

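View pics/scene2.png

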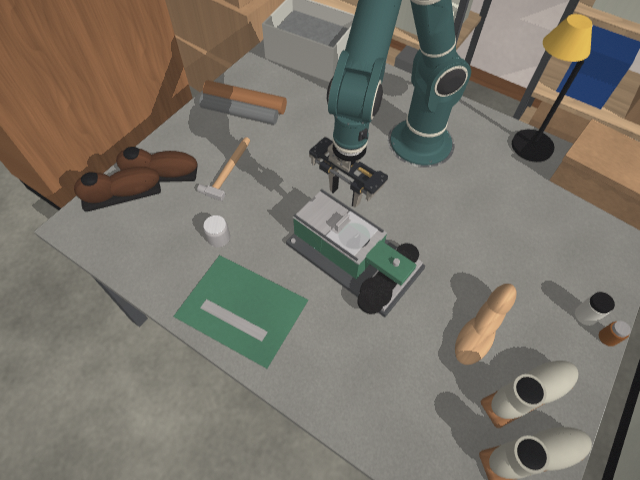

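The wrist view shows the tab at (314,232) px, and the networks put it at (517,-2). The TCP is above it to within 2 mm. Through the shutter the knob bar shows at about (362,215), running along the press's x. I descend and grip.

```bash
python3 -m pendant '{"offset":[[-0.02,0,-0.6],[-0.03,0,-1.2],[-0.04,0,-1.8],[-0.04,0,-2.3],[-0.04,0,-2.7],[-0.04,0,-3.0],[-0.04,0,-3.15],[-0.04,0,-3.15]],"twist":[0,0,0,0,0,0,0,0]}'
python3 -c "
from h import *
st()"
```

```text
t: 4.67
tool_pos: [0.5167, -0.0023, 0.1395]
tcp_rot: [-1.253, -1.136, 1.133]
ft_force: [0.4, 0.4, -0.1]
width: 0.0598
t 4.67 tcp [516.7  -2.3 139.5] jaw-x deg 84.22 zax [-0.995  0.101  0.   ] F [ 0.44  0.4  -0.05] T [ 0.021 -0.124  0.008] w 59.8 q7 [ 0.54  0.49 -0.75  1.97  0.44  0.85  1.03]
```

```bash
python3 -m pendant '{"offset":[[0,0,0],[0,0,0],[0,0,0],[0,0,0],[0,0,0],[0,0,0]],"twist":[0,0,0,0,0,0]}' 1
python3 -c "
from h import *
st()"
```

```text
t: 5.17
tool_pos: [0.5169, -0.0024, 0.1399]
tcp_rot: [-1.254, -1.136, 1.132]
ft_force: [0.3, 0.7, -0.2]
width: 0.0218
t 5.17 tcp [516.9  -2.4 139.9] jaw-x deg 84.22 zax [-0.995  0.101 -0.001] F [ 0.3   0.68 -0.23] T [ 0.03  -0.138 -0.01 ] w 21.8 q7 [ 0.54  0.49 -0.75  1.97  0.44  0.85  1.03]
```

```bash
python3 -m pendant '{"offset":[[0,0,0],[0,0,0],[0,0,0],[0,0,0]],"twist":[0,0,0,0]}'
python3 -c "
from h import *
st()"
```

```text
t: 5.5
tool_pos: [0.5169, -0.0027, 0.14]
tcp_rot: [-1.255, -1.136, 1.133]
ft_force: [-0.1, -1.4, 2.4]
width: 0.0113
t 5.5 tcp [516.9  -2.7 140. ] jaw-x deg 84.21 zax [-0.995  0.101 -0.001] F [-0.13 -1.43  2.38] T [-0.292 -0.028  0.069] w 11.3 q7 [ 0.54  0.49 -0.75  1.97  0.44  0.85  1.03]
```

```bash
python3 -m pendant '{"offset":[[-0.025,-0.25,0],[-0.05,-0.5,0],[-0.075,-0.75,0],[-0.1,-1.0,0],[-0.125,-1.25,0],[-0.15,-1.5,0],[-0.17,-1.7,0],[-0.19,-1.9,0],[-0.21,-2.1,0],[-0.21,-2.1,0]],"twist":[0,0,0,0,0,0,0,0,0,0]}'
python3 -c "
from h import *
st()"
```

```text
t: 6.33
tool_pos: [0.5083, -0.0893, 0.14]
tcp_rot: [-1.257, -1.133, 1.132]
ft_force: [-0.1, -2.9, 0.4]
width: 0.0123
t 6.33 tcp [508.3 -89.3 140. ] jaw-x deg 84.08 zax [-0.995  0.103 -0.   ] F [-0.05 -2.89  0.4 ] T [-0.39  -0.276  0.117] w 12.3 q7 [ 0.7   0.49 -0.74  1.97  0.43  0.84  1.2 ]
```

```bash
for i in 1 2 3; do python3 -m pendant '{"offset":[[-0.005,-0.05,0],[-0.01,-0.1,0]],"twist":[0,0]}' | grep -E "tool_pos|force"; done
```

```text
tool_pos: [0.5079, -0.0934, 0.14]
ft_force: [0.4, 2.0, -0.9]
tool_pos: [0.5077, -0.0949, 0.14]
ft_force: [1.9, 10.0, -2.2]
tool_pos: [0.5077, -0.095, 0.14]
ft_force: [2.3, 14.6, -2.3]
```

```bash
python3 -m pendant '{"offset":[[0,0,0],[0,0,0],[0,0,0],[0,0,0],[0,0,0],[0,0,0]],"twist":[0,0,0,0,0,0]}' 0.2
python3 -c "
from h import *
st()"
```

```text
t: 7.33
tool_pos: [0.5077, -0.0955, 0.14]
tcp_rot: [-1.25, -1.141, 1.128]
ft_force: [-0.1, -0.0, -0.1]
width: 0.0366
t 7.33 tcp [507.7 -95.5 140. ] jaw-x deg 84.28 zax [-0.995  0.1   -0.001] F [-0.07 -0.04 -0.1 ] T [ 0.076 -0.122  0.002] w 36.6 q7 [ 0.72  0.49 -0.74  1.97  0.43  0.84  1.22]
```

```bash
python3 -m pendant '{"offset":[[0,0,0.6],[0,0,1.2],[0,0,1.8],[0.06,0.5,2.2],[0.13,1.1,2.2],[0.2,1.7,2.2],[0.27,2.3,2.2],[0.35,2.9,2.2],[0.39,3.4,2.2],[0.39,3.4,2.2]],"twist":[0,0,0,0,0,0,0,0,0,0]}'
python3 - <<'E'
from h import *
st()
for c in ("wrist","scene","top"):
    p=arm.read_camera(c); save(p,c+'3')
    if c=="wrist": np.savez('w3',**{k:v for k,v in p.items()})
    for l in("shutter_tab","guard","knob_grip","press","ram"):
        print(c,l,[(np.round(d["at"],4),round(d["p"],2)) for d in arm.tip_of(l,p)[:2]])
st()
E
```

```text
t: 8.17
tool_pos: [0.5231, 0.0451, 0.2285]
tcp_rot: [-1.246, -1.147, 1.131]
ft_force: [-0.1, -0.1, -0.3]
width: 0.0368
t 8.17 tcp [523.1  45.1 228.5] jaw-x deg 84.62 zax [-0.996  0.094 -0.002] F [-0.11 -0.11 -0.29] T [ 0.092 -0.079 -0.02 ] w 36.8 q7 [ 0.54  0.4  -0.85  1.87  0.34  1.02  1.03]
wrist shutter_tab [(array([ 0.5073, -0.0913,  0.1322]), 0.95)]
wrist guard []
wrist knob_grip [(array([0.5205, 0.0389, 0.0803]), 0.62), (array([ 0.5105, -0.0925,  0.1328]), 0.42)]
wrist press [(array([0.5235, 0.0377, 0.0011]), 0.59)]
wrist ram [(array([0.5381, 0.183 , 0.0728]), 0.85)]
scene shutter_tab [(array([ 0.5077, -0.0959,  0.1251]), 0.69)]
scene guard [(array([ 0.5213,  0.041 , -0.004 ]), 0.97)]
scene knob_grip [(array([0.5235, 0.0423, 0.0835]), 0.51)]
scene press [(array([0.5229, 0.0429, 0.0051]), 0.82), (array([ 0.5204,  0.039 , -0.0014]), 0.68)]
scene ram [(array([0.5309, 0.1789, 0.0713]), 0.41)]
top shutter_tab [(array([ 0.5102, -0.0922,  0.1308]), 0.85)]
top guard [(array([ 0.5248,  0.0405, -0.0016]), 0.87)]
top knob_grip []
top press [(array([ 0.5202,  0.0413, -0.0007]), 0.67)]
top ram [(array([0.5385, 0.1826, 0.0705]), 0.38)]
t 9.07 tcp [523.2  40.6 228. ] jaw-x deg 84.28 zax [-0.995  0.1   -0.001] F [-0.13  0.11  0.17] T [ 0.043 -0.126 -0.034] w 36.5 q7 [ 0.55  0.4  -0.84  1.87  0.34  1.02  1.04]
```

View pics/wrist3.png

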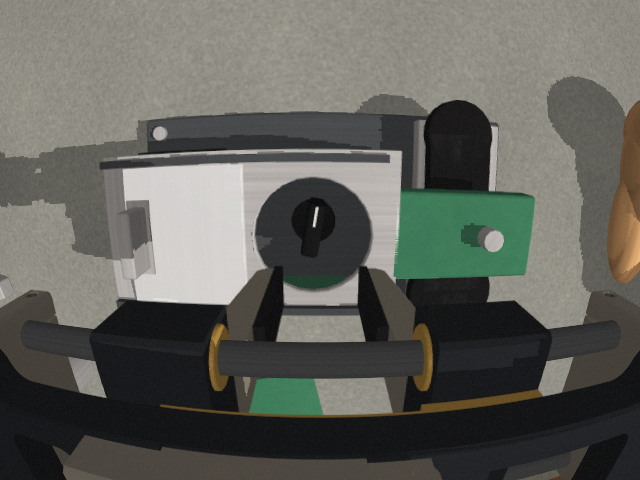

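Shutter open, with its tab at (138,240) px. The knob bar is at (312,228), turned slightly clockwise, and the opening is centred near (313,235). Next I measure the bar and rim now that the arm is still.

```bash
cat >> h.py <<'E'
def fish(p):
    f=240/np.tan(np.radians(p["vertical_fov"])/2)
    v,u=np.mgrid[:480,:640]; z=p["range_z"]; dx=u-p["cx"];dy=v-p["cy"];r=np.hypot(dx,dy)+1e-9
    th=r/f; t=np.tan(th)
    P=np.stack([dx/r*t*z,dy/r*t*z,z],-1)
    return P@R.from_rotvec(p["orientation"]).as_matrix().T+p["origin"]
E
python3 - <<'E'
from h import *
p=arm.read_camera("wrist"); save(p,'wrist4'); W=fish(p); ok=p["range_z"]>0
o=np.array([.5235,.0405])
d=np.hypot(W[...,0]-o[0],W[...,1]-o[1])
b=ok&(d<.032)&(W[...,2]>.086)&(W[...,2]<.1)
q=W[b]; print(len(q),q.mean(0)); rc=cv2.minAreaRect((q[:,:2]*1000).astype(np.float32)); print('bar',rc)
e=np.linalg.eigh(np.cov(q[:,:2].T)); v=e[1][:,1]; print('bar dir deg',np.degrees(np.arctan2(v[1],v[0])))
v,u=np.nonzero(b); print('px',u.min(),u.max(),v.min(),v.max())
# guard top plane & rim
g=ok&(d<.075)&(abs(W[...,2]-.11)<.006); print('guard z',np.median(W[g][:,2]))
# rim: inside boundary of guard pixels
inn=ok&(d<.06)&(W[...,2]<.1)
k=np.ones((3,3),np.uint8); ed=g&(cv2.dilate(inn.astype(np.uint8),k)>0)&(d<.052)
E=W[ed][:,:2]
A=np.c_[2*E,np.ones(len(E))]; s=np.linalg.lstsq(A,(E**2).sum(1),rcond=None)[0]; print('rim',len(E),s[:2],2*np.sqrt(s[2]+s[:2]@s[:2]))
print('guard tops by',cv2.minAreaRect((W[ok&(abs(W[...,2]-.1115)<.004)&(d<.3)][:,:2]*1000).astype(np.float32)))
for l in("knob_grip","press"):
    print(l,[(np.round(x["at"],4),round(x["p"],2)) for x in arm.tip_of(l,p)[:2]])
m=arm.trace("knob_grip",p)
if m: mm=m[0]["pixels"];print(m[0]["p"],mm.sum(),W[mm&ok].mean(0), np.percentile(W[mm&ok][:,2],[5,50,95]))
cv2.imwrite('pics/w4crop.png',cv2.resize(p["frame"][150:310,220:420],None,fx=4,fy=4,interpolation=cv2.INTER_CUBIC)[:,:,::-1])
E
```

```text
931 [0.52230482 0.04047786 0.09153515]
bar ((523.3815307617188, 40.34694290161133), (14.550759315490723, 44.782318115234375), 74.43189239501953)
bar dir deg 165.20043227645445
px 306 331 202 257
guard z 0.10937384428037475
rim 302 [0.52312463 0.04038036] 0.08863291450314417
guard tops by ((522.811279296875, 47.17047119140625), (355.7164306640625, 126.72992706298828), 84.2562026977539)
knob_grip [(array([0.5185, 0.0404, 0.0811]), 0.87)]
press [(array([0.5223, 0.0391, 0.0048]), 0.59)]
0.74 1783 [0.52161877 0.04007507 0.0738715 ] [0.05095627 0.08937748 0.09276803]
```

View pics/w4crop.png

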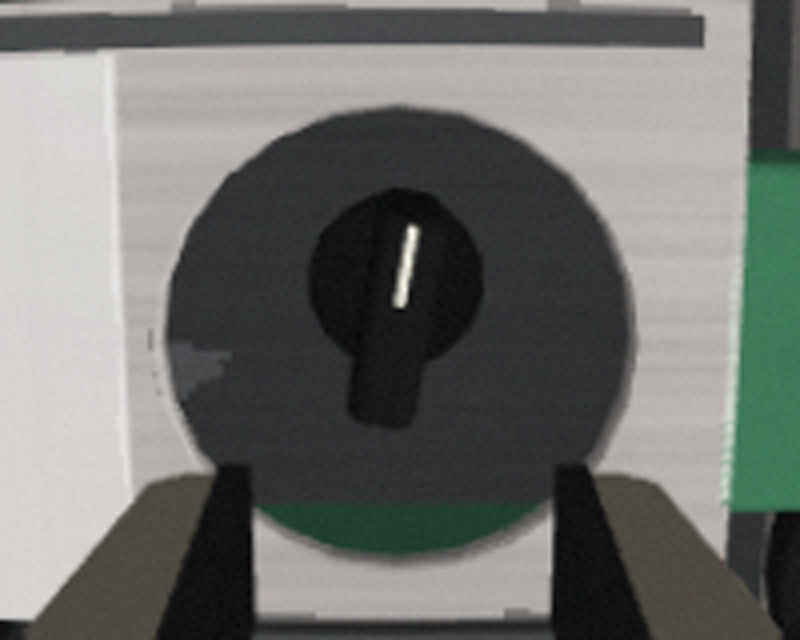

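Bar centre (523.3, 40.3), 14.6 × 44.8 mm, and the rim centre (523.1, 40.4) has Ø88.6: both match the given sizes. The bar points at −15.3°, so the jaws need 74.7°. I descend in two parts.

```bash
python3 -m pendant '{"offset":[[0,0,-0.4],[0,0,-0.8],[0,0,-1.2],[0,0,-1.6],[0,0,-2.0],[0,0,-2.3],[0,0,-2.3],[0,0,-2.3]],"twist":[-0.5,-1,-1.6,-1.6,-1.6,-1.6,-1.6,-1.6]}'
python3 -c "
from h import *
st()"
```

```text
t: 9.93
tool_pos: [0.5231, 0.0408, 0.1357]
tcp_rot: [-1.319, -1.015, 1.004]
ft_force: [0.7, 0.9, 0.3]
width: 0.0368
t 9.93 tcp [523.1  40.8 135.7] jaw-x deg 74.7 zax [-0.965  0.264 -0.   ] F [0.71 0.95 0.25] T [-0.011 -0.157 -0.04 ] w 36.8 q7 [ 0.44  0.51 -0.73  1.96  0.44  0.84  0.79]
```

```bash
python3 -m pendant '{"offset":[[0,0,-0.3],[0,0,-0.6],[0,0,-0.9],[0,0,-1.15],[0,0,-1.35],[0,0,-1.35],[0,0,-1.35]],"twist":[0,0,0,0,0,0,0]}'
python3 - <<'E'
from h import *
st()
p=arm.read_camera("wrist"); save(p,'wrist5')
T=[]
for i in range(4):
    arm.read_camera("wrist"); s=arm.sense(); T.append(np.r_[s["ft_force"],s["torque"]])
print(np.mean(T,0).round(3),np.std(T,0).round(3))
E
```

```text
t: 10.52
tool_pos: [0.5227, 0.0409, 0.0811]
tcp_rot: [-1.318, -1.015, 1.004]
ft_force: [0.7, 0.4, -0.6]
width: 0.0369
t 10.52 tcp [522.7  40.9  81.1] jaw-x deg 74.72 zax [-0.965  0.264  0.001] F [ 0.65  0.43 -0.57] T [ 0.024 -0.176  0.013] w 36.9 q7 [ 0.39  0.58 -0.66  1.99  0.51  0.74  0.72]
[-0.3   -0.096  0.488  0.051 -0.128 -0.003] [0.624 0.861 0.327 0.023 0.012 0.028]
```

View pics/wrist5.png

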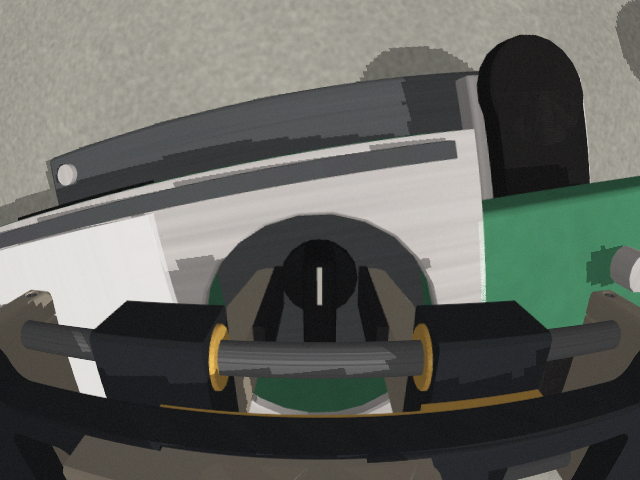

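The jaws (pads at x = 268 and 370 px) straddle the bar (x = 319) evenly, inside the rim. I close on it.

```bash
python3 -m pendant '{"offset":[[0,0,0],[0,0,0],[0,0,0],[0,0,0],[0,0,0],[0,0,0],[0,0,0]],"twist":[0,0,0,0,0,0,0]}' 1
cat >> h.py <<'E'
def avg(n=4):
    T=[]
    for i in range(n):
        arm.read_camera("wrist"); s=arm.sense(); T.append(np.r_[s["ft_force"],s["torque"]])
    s,jx=st(False)
    print('t',round(float(s["t"]),2),'jaw',round(jx,2),'tcp',np.round(s["tool_pos"]*1000,1),'F',np.mean(T,0).round(2)[:3],'T',np.mean(T,0).round(3)[3:],'w',round(float(s["width"])*1000,1))
E
python3 -c "
from h import *
avg(6)"
```

```text
t: 11.35
tool_pos: [0.5234, 0.0402, 0.0824]
tcp_rot: [-1.32, -1.015, 1.004]
ft_force: [-0.1, -2.4, 3.6]
width: 0.0137
t 11.65 jaw 74.68 tcp [523.4  40.2  82.4] F [-1.23 -3.12  5.21] T [-1.003  0.258  0.086] w 13.8
```

```bash
cat >> h.py <<'E'
def lg(note=''):
    s,jx=st(False)
    line=[float(s["t"]),jx,*s["ft_force"],*s["torque"],s["joint_efforts"][6],s["width"]]
    open('log.txt','a').write(' '.join(f'{x:.4f}' for x in line)+'\n')
    print(f"t {line[0]:.2f} jaw {jx:.2f} knob {np.radians(74.68-jx)+.166:.3f} Tz {line[7]:.3f} e7 {line[8]:.3f} F {np.round(line[2:5],1)} xy {np.round(s['tool_pos']*1000,1)}")
E
L='from h import *;lg()'
python3 -c "$L"
python3 -m pendant '{"offset":[[0,0,0.01],[0,0,0.01]],"twist":[-0.15,-0.3]}' >/dev/null; python3 -c "$L"
python3 -m pendant '{"offset":[[0,0,0],[0,0,0]],"twist":[-0.15,-0.3]}'>/dev/null; python3 -c "$L"
python3 -m pendant '{"offset":[[0,0,0],[0,0,0]],"twist":[-0.15,-0.3]}'>/dev/null; python3 -c "$L"
python3 -m pendant '{"offset":[[0,0,0],[0,0,0]],"twist":[-0.15,-0.3]}'>/dev/null; python3 -c "$L"
```

```text
t 11.65 jaw 74.68 knob 0.166 Tz 0.083 e7 -0.101 F [-1.2 -4.1  5.8] xy [523.4  40.2  82.4]
t 11.82 jaw 72.81 knob 0.199 Tz 0.134 e7 0.011 F [ 0.1 -2.3 -2.2] xy [523.4  40.2  82.4]
t 11.98 jaw 70.92 knob 0.232 Tz 0.197 e7 -0.030 F [-0.6 -1.8  1.7] xy [523.4  40.1  82.4]
t 12.15 jaw 69.03 knob 0.265 Tz 0.161 e7 -0.033 F [-0.3 -2.1  0.6] xy [523.4  40.1  82.4]
t 12.32 jaw 67.14 knob 0.298 Tz 0.191 e7 -0.034 F [-0.4 -2.4  1.5] xy [523.4  40.1  82.4]
```

```bash
L='from h import *;lg()'
python3 -c "from h import *
avg(5)"
for i in 1 2 3 4; do python3 -m pendant '{"offset":[[0,0,0],[0,0,0]],"twist":[-0.15,-0.3]}'>/dev/null; python3 -c "$L"; done
```

```text
t 12.57 jaw 67.22 tcp [523.4  40.1  82.4] F [ 0.02 -2.01  1.41] T [-0.766  0.006  0.083] w 13.8
t 12.73 jaw 65.34 knob 0.329 Tz 0.189 e7 0.004 F [-0.3 -1.3  2.5] xy [523.3  40.1  82.4]
t 12.90 jaw 63.45 knob 0.362 Tz 0.191 e7 -0.030 F [-0.6 -2.9  2.4] xy [523.3  40.   82.4]
t 13.07 jaw 61.55 knob 0.395 Tz 0.190 e7 -0.034 F [-0.1 -2.2  1.1] xy [523.3  40.   82.4]
t 13.23 jaw 59.66 knob 0.428 Tz 0.192 e7 -0.034 F [ 0.1 -2.2  2.3] xy [523.3  40.   82.4]
```

```bash
L='from h import *;lg()'
for i in 1 2 3; do python3 -m pendant '{"offset":[[0,0,0],[0,0,0]],"twist":[-0.15,-0.3]}'>/dev/null; python3 -c "$L"; done
```

```text
t 13.40 jaw 57.76 knob 0.461 Tz 0.174 e7 -0.034 F [-0.9 -2.8  1.9] xy [523.3  40.   82.4]
t 13.57 jaw 55.87 knob 0.494 Tz 0.207 e7 -0.034 F [-0.8 -2.9  2.4] xy [523.3  40.   82.4]
t 13.73 jaw 53.97 knob 0.527 Tz 0.187 e7 -0.034 F [-0.1 -2.2  2.2] xy [523.3  40.   82.4]
```

```bash
tail -1 log.txt
```

```text
13.7333 53.9680 -0.0903 -2.1503 2.2165 -0.8098 0.0589 0.1869 -0.0341 0.0138
```

```bash
L='from h import *;lg()'
for i in 1 2 3; do python3 -m pendant '{"offset":[[0,0,0],[0,0,0]],"twist":[-0.15,-0.3]}'>/dev/null; python3 -c "$L"; done
```

```text
t 13.90 jaw 52.07 knob 0.561 Tz 0.164 e7 -0.034 F [-1.  -3.3  1.8] xy [523.2  39.9  82.4]
t 14.07 jaw 50.18 knob 0.594 Tz 0.230 e7 -0.034 F [-0.2 -2.5  1.8] xy [523.2  40.   82.4]
t 14.23 jaw 48.28 knob 0.627 Tz 0.204 e7 -0.034 F [-0.6 -2.1  2.2] xy [523.2  39.9  82.4]
```

```bash
L='from h import *;lg()'
for i in 1 2; do python3 -m pendant '{"offset":[[0,0,0],[0,0,0]],"twist":[-0.15,-0.3]}'>/dev/null; python3 -c "$L"; done
```

```text
t 14.40 jaw 46.38 knob 0.660 Tz 0.186 e7 -0.034 F [ 0.4 -2.4  2.3] xy [523.2  39.9  82.4]
t 14.57 jaw 44.49 knob 0.693 Tz 0.111 e7 -0.034 F [-1.1 -3.   2.2] xy [523.2  39.9  82.4]
```

```bash
L='from h import *;lg()'
for i in 1 2 3; do python3 -m pendant '{"offset":[[0,0,0],[0,0,0]],"twist":[-0.15,-0.3]}'>/dev/null; python3 -c "$L"; done
```

```text
t 14.73 jaw 42.59 knob 0.726 Tz 0.207 e7 -0.034 F [-1.1 -2.2  2.2] xy [523.2  39.9  82.4]
t 14.90 jaw 40.69 knob 0.759 Tz 0.166 e7 -0.034 F [-0.7 -3.2  2.6] xy [523.2  39.9  82.4]
t 15.07 jaw 38.80 knob 0.792 Tz 0.168 e7 -0.034 F [ 0.  -2.7  1.7] xy [523.1  39.9  82.4]
```

```bash
L='from h import *;lg()'
for i in 1 2 3; do python3 -m pendant '{"offset":[[0,0,0],[0,0,0]],"twist":[-0.15,-0.3]}'>/dev/null; python3 -c "$L"; done
```

```text
t 15.23 jaw 36.90 knob 0.825 Tz 0.187 e7 -0.034 F [-0.2 -2.   2.6] xy [523.1  39.9  82.4]
t 15.40 jaw 35.00 knob 0.858 Tz 0.180 e7 -0.034 F [-0.8 -2.5  1.9] xy [523.1  39.9  82.4]
t 15.57 jaw 33.11 knob 0.892 Tz 0.196 e7 -0.034 F [-1.1 -3.1  1.8] xy [523.1  39.8  82.4]
```

```bash
L='from h import *;lg()'
for i in 1 2 3; do python3 -m pendant '{"offset":[[0,0,0],[0,0,0]],"twist":[-0.15,-0.3]}'>/dev/null; python3 -c "$L"; done
```

```text
t 15.73 jaw 31.21 knob 0.925 Tz 0.188 e7 -0.054 F [-0.4 -3.   1.7] xy [523.1  39.8  82.4]
t 15.90 jaw 29.33 knob 0.958 Tz 0.263 e7 -0.092 F [-0.2 -2.1  2.7] xy [523.   39.9  82.4]
t 16.07 jaw 27.44 knob 0.990 Tz 0.266 e7 -0.128 F [-1.1 -2.1  1.6] xy [523.   39.8  82.4]
```

Contact is felt. The joint-7 effort, very clean at −0.034 while free, starts to grow at a knob angle of about 0.91 rad, and Tz rises with it. At 0.99 rad the estimate is about 12 N.

```bash
L='from h import *;lg()'
python3 -m pendant '{"offset":[[0,0,0],[0,0,0]],"twist":[-0.15,-0.3]}'>/dev/null; python3 -c "$L"
```

```text
t 16.23 jaw 25.56 knob 1.023 Tz 0.329 e7 -0.165 F [-0.6 -2.6  2.9] xy [523.   39.8  82.4]
```

```bash
L='from h import *;lg()'
python3 -m pendant '{"offset":[[0,0,0],[0,0,0]],"twist":[-0.1,-0.18]}'>/dev/null; python3 -c "$L"
python3 -c "from h import *
avg(6);lg()
A=np.loadtxt('log.txt');k=np.radians(74.68-A[:,1])+.166
f=(k>.22)&(k<.9);b=A[f,7].mean();print('free Tz',b,A[f,7].std()/f.sum()**.5)
c=(k>.93);c[-1]=False
for i in np.nonzero(c)[0]: print(k[i].round(3),(A[i,7]-b)/.008,-(A[i,8]+.034)/.008)
print(np.polyfit(k[c],-(A[c,8]+.034),1))"
```

```text
t 16.40 jaw 24.43 knob 1.043 Tz 0.355 e7 -0.291 F [-0.8 -2.7  2.8] xy [523.   39.8  82.4]
t 16.7 jaw 24.47 tcp [523.   39.8  82.4] F [-1.23 -2.62  2.53] T [-0.825  0.249  0.296] w 13.7
t 16.70 jaw 24.47 knob 1.042 Tz 0.274 e7 -0.289 F [-1.7 -3.   1.5] xy [523.   39.8  82.4]
free Tz 0.18463333333333334 0.005030529621131895
0.958 9.808333333333332 7.199999999999999
0.99 10.208333333333329 11.7625
1.023 18.095833333333335 16.362499999999997
1.043 21.29583333333333 32.087500000000006
[ 2.08136291 -1.954031  ]
```

About 20 N by three estimates: ~21 from the geometry, ~21 ± 4 from moving Tz, ~19 from the effort slope. I let go.

```bash
python3 -m pendant '{"offset":[[0,0,0],[0,0,0],[0,0,0],[0,0,0],[0,0,0],[0,0,0],[0,0,0]],"twist":[0,0,0,0,0,0,0]}' 0.2
python3 -c "from h import *
st()"
```

```text
t: 17.28
tool_pos: [0.523, 0.0399, 0.0824]
tcp_rot: [-1.544, -0.34, 0.329]
ft_force: [-0.4, 0.4, -0.3]
width: 0.0367
t 17.28 tcp [523.   39.9  82.4] jaw-x deg 24.47 zax [-0.414  0.91  -0.001] F [-0.4   0.43 -0.26] T [-0.02  -0.122 -0.001] w 36.7 q7 [ 0.22  0.52 -0.45  2.    0.35  0.69 -0.02]
```

Clear of the knob. I come up and check the bar's angle.

```bash
python3 -m pendant '{"offset":[[0,0,0.3],[0,0,0.7],[0,0,1.2],[0,0,1.8],[0,0,2.4],[0,0,3.0],[0,0,3.5],[0,0,3.65],[0,0,3.65]],"twist":[0,0,0,0,0,0,0,0,0]}'
python3 - <<'E'
from h import *
st()
for i in range(2): arm.read_camera("top")
p=arm.read_camera("wrist"); save(p,'wrist6'); W=fish(p); ok=p["range_z"]>0
o=np.array([.5232,.0404]); d=np.hypot(W[...,0]-o[0],W[...,1]-o[1])
q=W[ok&(d<.032)&(W[...,2]>.086)&(W[...,2]<.1)]
rc=cv2.minAreaRect((q[:,:2]*1000).astype(np.float32)); print('bar',rc)
st()
E
```

```text
t: 18.03
tool_pos: [0.524, 0.0401, 0.2305]
tcp_rot: [-1.545, -0.344, 0.326]
ft_force: [-0.1, -0.7, -0.3]
width: 0.037
t 18.03 tcp [524.   40.1 230.5] jaw-x deg 24.47 zax [-0.414  0.91  -0.003] F [-0.13 -0.71 -0.31] T [-0.039 -0.113  0.015] w 37.0 q7 [ 0.32  0.31 -0.54  1.89  0.19  0.98  0.11]
bar ((523.4364624023438, 40.90110397338867), (13.936956405639648, 43.91740417480469), 25.801860809326172)
t 18.18 tcp [522.2  39.7 227.3] jaw-x deg 24.47 zax [-0.414  0.91  -0.   ] F [-0.87 -0.26 -0.5 ] T [-0.038 -0.073 -0.016] w 36.8 q7 [ 0.32  0.32 -0.54  1.89  0.19  0.98  0.11]
```

View pics/wrist6.png

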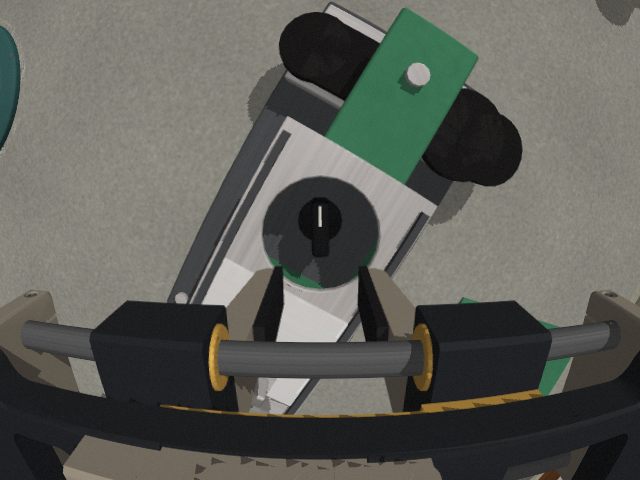

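The wrist view shows the bar (320,225) nearly in line with the jaws, and everything else in place. I check its angle more precisely, from the white mark too.

Run:
```python
from h import *
def ana(fr,lab):
    g=fr.astype(int); m=(g.min(2)>120)
    m[:200 if lab!='x' else 0]&=True
    n,l,s,c=cv2.connectedComponentsWithStats(m.astype(np.uint8))
    for i in range(1,n):
        x,y,w,h,a=s[i]
        if 10<a<200 and 300<x<335 and 190<y<310 and h>8:
            v,u=np.nonzero(l==i); e=np.linalg.eigh(np.cov(np.c_[u,v].T)); d=e[1][:,1]
            print(lab,'mark',c[i].round(1),a,'slant deg',round(float(np.degrees(np.arctan(d[0]/d[1]))),2))
for n in('wrist4','wrist5','wrist6'): ana(cv2.imread(f'pics/{n}.png'),n)
for k in range(3):
    p=arm.read_camera("wrist"); W=fish(p); ok=p["range_z"]>0
    o=np.array([.5232,.0404]); d=np.hypot(W[...,0]-o[0],W[...,1]-o[1])
    q=W[ok&(d<.032)&(W[...,2]>.088)&(W[...,2]<.1)]
    v=np.linalg.eigh(np.cov(q[:,:2].T))[1][:,1]
    print('rect',cv2.minAreaRect((q[:,:2]*1000).astype(np.float32)),'pca',np.degrees(np.arctan(v[1]/v[0])),len(q)); ana(p["frame"],'now')
st()
```

```text
wrist4 mark [321.  216.8] 51 slant deg -9.36
wrist5 mark [319.3 285. ] 161 slant deg 1.11
wrist6 mark [319.7 217.5] 47 slant deg 2.09
rect ((523.8042602539062, 40.28015899658203), (13.747443199157715, 43.32310485839844), 24.136884689331055) pca -65.41410414021834 951
now mark [320.2 216.3] 52 slant deg 0.43
rect ((523.4737548828125, 40.30329132080078), (13.732417106628418, 43.16800308227539), 24.68212127685547) pca -65.27241283532904 945
now mark [320.4 216.1] 42 slant deg 0.91
rect ((523.5286865234375, 40.34837341308594), (13.722432136535645, 43.497222900390625), 24.74626922607422) pca -65.40579509132736 948
now mark [320.3 216.4] 46 slant deg 0.22
t 18.33 tcp [522.3  39.9 227.1] jaw-x deg 24.48 zax [-0.414  0.91   0.   ] F [ 0.34  0.69 -0.94] T [-0.057 -0.066  0.033] w 36.8 q7 [ 0.31  0.32 -0.54  1.89  0.19  0.98  0.11]
```

The still frames give the bar at −65.4°, which agrees with the jaws at −65.5°. It did not spring back, so the force is not over 25 N. Now to close the shutter.

```bash
python3 -m pendant '{"offset":[[-0.03,-0.35,0],[-0.07,-0.7,0],[-0.1,-1.05,0],[-0.13,-1.4,0],[-0.17,-1.75,0],[-0.2,-2.1,0],[-0.25,-2.45,0],[-0.3,-2.8,0],[-0.33,-3.15,0],[-0.33,-3.37,0]],"twist":[1,2,3,4,5,6,7,8,9,9.95]}' 0
python3 - <<'E'
from h import *
arm.read_camera("top");arm.read_camera("top")
p=arm.read_camera("wrist"); save(p,'wrist7')
print([(np.round(d["at"],4),round(d["p"],2)) for d in arm.tip_of("shutter_tab",p)[:2]])
st()
E
```

```text
t: 19.17
tool_pos: [0.5084, -0.0964, 0.2262]
tcp_rot: [-1.249, -1.138, 1.134]
ft_force: [-0.4, 0.2, -0.0]
width: 0.0459
[(array([ 0.5087, -0.0933,  0.133 ]), 0.87)]
t 19.37 tcp [508.9 -94.5 226.5] jaw-x deg 84.01 zax [-0.995  0.104  0.001] F [0.21 0.01 0.57] T [ 0.044 -0.139 -0.002] w 46.0 q7 [ 0.7   0.34 -0.69  1.9   0.25  0.99  1.36]
```

View pics/wrist7.png

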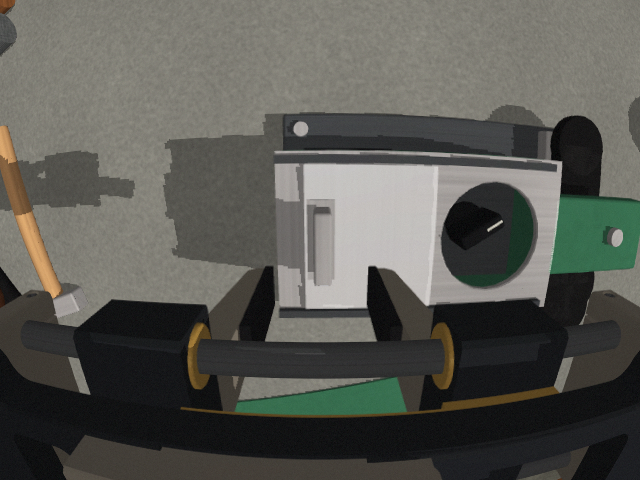

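The tab at (322,243) px is centred between the jaws, and the network puts it at (508.7, −93.3). I go down and grip.

```bash
python3 -m pendant '{"offset":[[0,0,-0.5],[0,0,-1.0],[0,0,-1.4],[0,0,-1.8],[0,0,-2.05],[0,0,-2.15],[0,0,-2.15]],"twist":[0,0,0,0,0,0,0]}'
python3 -m pendant '{"offset":[[0,0,0],[0,0,0],[0,0,0],[0,0,0],[0,0,0],[0,0,0],[0,0,0],[0,0,0],[0,0,0]],"twist":[0,0,0,0,0,0,0,0,0]}' 1
python3 -c "from h import *
st()"
```

```text
t: 19.95
tool_pos: [0.5085, -0.0937, 0.1398]
tcp_rot: [-1.25, -1.133, 1.128]
ft_force: [0.0, 0.2, -0.1]
width: 0.0462
t: 20.7
tool_pos: [0.5087, -0.0941, 0.1402]
tcp_rot: [-1.251, -1.133, 1.129]
ft_force: [-0.4, -0.8, 4.1]
width: 0.0121
t 20.7 tcp [508.7 -94.1 140.2] jaw-x deg 84.02 zax [-0.995  0.104  0.002] F [-0.36 -0.85  4.14] T [-0.488  0.073  0.083] w 12.1 q7 [ 0.63  0.46 -0.63  1.97  0.36  0.83  1.27]
```

```bash
python3 -m pendant '{"offset":[[0.025,0.25,0],[0.05,0.5,0],[0.075,0.75,0],[0.1,1.0,0],[0.125,1.25,0],[0.15,1.5,0],[0.175,1.75,0],[0.2,2.0,0],[0.22,2.2,0],[0.23,2.3,0]],"twist":[0,0,0,0,0,0,0,0,0,0]}'
for i in 1 2 3; do python3 -m pendant '{"offset":[[0.005,0.05,0],[0.01,0.1,0]],"twist":[0,0]}' | grep -E "tool_pos|force"; done
```

```text
t: 21.53
tool_pos: [0.518, -0.0003, 0.1402]
tcp_rot: [-1.25, -1.135, 1.129]
ft_force: [0.1, -1.9, 3.6]
width: 0.012
tool_pos: [0.5185, 0.0042, 0.1403]
ft_force: [-0.5, -2.2, 4.7]
tool_pos: [0.5185, 0.0048, 0.1402]
ft_force: [-2.8, -13.7, 7.6]
tool_pos: [0.5185, 0.0049, 0.1403]
ft_force: [-2.2, -13.9, 8.7]
```

```bash
python3 -m pendant '{"offset":[[0,0,0],[0,0,0],[0,0,0],[0,0,0],[0,0,0],[0,0,0],[0,0,0]],"twist":[0,0,0,0,0,0,0]}' 0
python3 -m pendant '{"offset":[[0,0,0.3],[0,0,0.8],[0,0,1.4],[0,0,2.0],[0,0,2.6],[-0.3,-0.3,3.0],[-0.8,-0.8,3.2],[-1.3,-1.3,3.2],[-1.5,-1.8,3.2],[-1.5,-1.8,3.2]],"twist":[0,0,0,0,0,0,0,0,0,0]}'
python3 - <<'E'
from h import *
arm.read_camera("wrist");arm.read_camera("wrist")
for c in("top","scene","wrist"):
    p=arm.read_camera(c); save(p,c+'8')
    for l in("shutter_tab","last_mid","tin_mid","hammer_grip","ram"):
        print(c,l,[(np.round(d["at"],4),round(d["p"],2)) for d in arm.tip_of(l,p)[:1]])
    if c!="wrist": cv2.imwrite(f'pics/{c}8c.png',cv2.resize(p["frame"][190:330,230:440] if c=="top" else p["frame"][170:330,270:440],None,fx=3.5,fy=3.5,interpolation=cv2.INTER_CUBIC)[:,:,::-1])
st()
E
```

```text
t: 22.62
tool_pos: [0.5185, 0.0052, 0.1402]
tcp_rot: [-1.257, -1.125, 1.135]
ft_force: [-0.3, -1.0, -0.3]
width: 0.0461
t: 23.45
tool_pos: [0.4568, -0.0707, 0.2691]
tcp_rot: [-1.262, -1.12, 1.133]
ft_force: [0.1, -0.6, -1.1]
width: 0.0459
top shutter_tab [(array([0.5213, 0.005 , 0.1303]), 0.77)]
top last_mid [(array([0.5104, 0.4559, 0.026 ]), 0.69)]
top tin_mid [(array([ 0.7023, -0.3231,  0.034 ]), 0.73)]
top hammer_grip [(array([ 0.5237, -0.4575,  0.0146]), 0.91)]
top ram [(array([0.5346, 0.1803, 0.0633]), 0.57)]
scene shutter_tab [(array([0.5207, 0.0049, 0.1289]), 0.6)]
scene last_mid [(array([0.5324, 0.1802, 0.0651]), 0.57)]
scene tin_mid [(array([ 0.7004, -0.3205,  0.0355]), 0.71)]
scene hammer_grip [(array([ 0.5237, -0.4558,  0.0114]), 0.88)]
scene ram [(array([0.5311, 0.181 , 0.0617]), 0.45)]
wrist shutter_tab [(array([0.5193, 0.0044, 0.131 ]), 0.79)]
wrist last_mid []
wrist tin_mid [(array([0.5175, 0.0082, 0.131 ]), 0.43)]
wrist hammer_grip [(array([ 0.5247, -0.4569,  0.0097]), 0.57)]
wrist ram []
t 24.45 tcp [458.5 -66.9 268.2] jaw-x deg 83.89 zax [-0.994  0.107  0.005] F [-0.44  0.36  0.71] T [ 0.038 -0.155  0.015] w 45.9 q7 [ 0.71  0.18 -0.71  1.96  0.14  1.05  1.41]
```

View pics/scene8.png

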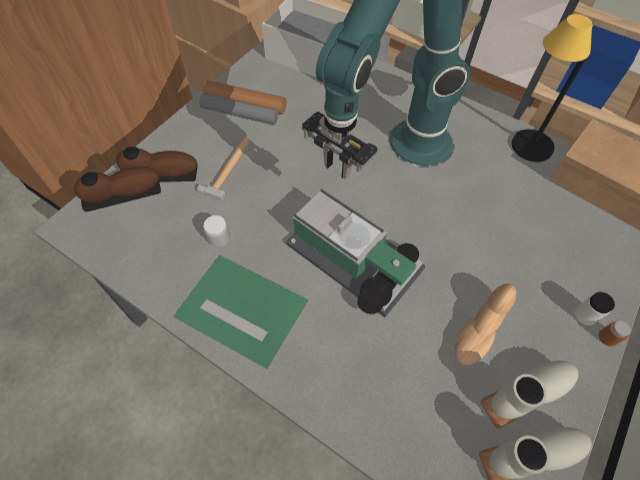

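View pics/wrist8.png

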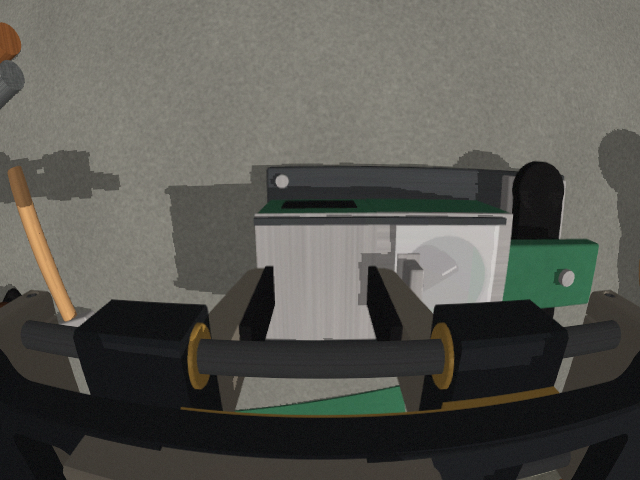

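The shutter covers the opening, with its tab at (415,275) px in the wrist view and at y = +0.005 m (expected +0.0046). The knob mark still shows turned through the clear plate at (445,268). The last, tin and hammer have not moved, and the gripper is clear of everything.

```bash
python3 -c "
from h import *
print(arm.job_done()); st()"
```

```text
the job is handed in; nothing more can be done
None
the job is handed in; nothing more can be done
```

The job is handed in at about 24.5 s of the 72 s allowed, with no reading near a force limit. I opened the shutter to its stop, turned the knob clockwise to about 1.04 rad, let go and came out. I then slid the shutter back to its shut stop.

**Pad force:** I felt the pad meet the sole at about 0.91 rad. The force at the end is an estimate, since nothing measures it directly:
- **Turn past contact:** about 21 N.
- **Wrist torque while turning:** about 21 ± 4 N.
- **Joint-7 effort:** about 19 N, carried forward from the last steady step (16.4 N). The final reading itself would have meant 32 N. I set that one aside because the last step was not at the same steady speed and no other estimate agreed with it.

**Last checks:**
- **Knob:** it stayed put after release, with the bar at −65.4° against −65.5° for the jaws. An earlier picture gave −64.2°, but the arm was still moving in it.
- **Shutter:** the tab stopped at y = +0.005 m, where shut should be +0.0046 m. It took about 14 N against each stop; pushing down stayed under 9 N.
- **Bystanders:** the last, tin and hammer are where they were, within the detector's noise. The scene camera mistook the ram for the last once. The top camera and the picture show the last in its place.
- **Gripper:** it was clear of everything at hand-in.

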